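# Scoop steel balls onto the bench scale

### The job

With the small steel scoop that has an upright black grip, scoop steel balls off the floor of the grey tray and, holding the scoop low over the round pan of the bench scale, tip at least three of the six balls into the pan, without pressing hard on the pan. Then stand the scoop upright on the table again, not in the tray, and let go.

Things in the scene. Friction and masses are not known exactly. Their poses are not given: they have to be found in the camera images.
- scoop_grip (a point): Centre of the upright black grip (24 mm along x, 16 mm across y, top 100 mm above the underside) of the small steel scoop standing on the table. The point is 75 mm above the scoop's underside. Axes: x from the open mouth back to the grip, y across, z up. Pinch from above across y. Scoop: 78 mm wide, floor flat, 1.5 mm thick, 85 mm long, back edge at x = +12 mm from here, walls 30 mm, about 160 g.
- scoop_lip (a point): Middle of the scoop's open front floor edge, at its underside: 73 mm ahead of the grip point (-x) and 75 mm below it; same axes. The side walls begin 21 mm behind it. Balls gathered lie on the flat floor behind this edge: they stay while the scoop is held level or a few degrees mouth up, and roll out when it is tipped 40 to 50 degrees mouth down.
- tray: Fixed grey plastic tray: 187 (x) by 130 (y) mm, walls 30 mm high, 4 mm thick; origin on the table under it. Floor 4 mm thick, flat from x = -80 to +86. The -x end wall, nearer the robot, leans outward 30 degrees. Six loose polished 18 mm steel balls lie at that end, x = -81 to -32, y within 36 mm; the rest is empty. A scoop set down there and pushed along the floor to that wall runs under them.
- pan: Round steel pan on the white bench scale (170 mm square box fixed to the table). Outside diameter 140 mm at the rim, 124 mm at the foot, wall 3 mm, 30 mm deep, rigid. Origin: centre of its underside, 50 mm above the table; z up. The rim is 80 mm above the table.
Not all that is in view belongs to the job. What is shaped like the part that bears scoop_grip but blue is not meant.

How it is judged:
By the outcome, as a careful person would: the job done as asked, in the order asked, and still so for the second after the job is handed in, with the robot touching nothing.
It also fails if it takes over 61 s, if anything falls off the work surface, if the arm or the gripper's body presses on something with over 40 N, if the wrist force passes 120 N, or if a joint passes its speed limit or range.

### The arm

A 6-joint arm with a two-finger parallel gripper is mounted at the origin on the work surface. World frame = base frame: x ahead of the robot, y to its left, z up, the work surface at z = 0. Lengths are in mm, angles in rad, forces in N, time in s.
With the tool pointing down it reaches from about 350 to 875 mm from the base axis. Payload 4.2 kg.
Tool frame: the origin (TCP) lies midway between the tips of the shut fingers; the grasp point (between the pads) lies 19 mm behind it; x points along the fingers, y is the direction in which the jaws open and shut, and the axes are right-handed (so a half turn about x gives the same grasp; the last joint's range is limited). The gripper opens to 85 mm and grips with 20 to 120 N. Pads are 22 mm wide; open, the fingers measure 114 mm over their backs; the gripper's body (76 mm by 85 mm) begins 54 mm behind the grasp point. The pads swing forward as they close: fully open they stand 13 mm farther back than shut.
Start: joints at [-1.074, 0.385, 0.008, 0, -1.194, -0.259], TCP at [147.246, -607.386, 231.312] pointing down, gripper open.
Joint ranges: [-3.14, 3.14], [-1.21, 2.06], [-1.07, 1.41], [-3.16, 2.05], [-2.99, -0.16], [-3.1, 3.1]. Speed limits (rad/s): [2.79, 2.79, 3.14, 3.14, 3.14, 3.14].

### API

Orientations are given as a unit quaternion [x, y, z, w].
In Python, from bench import readout, imaging, arm gives the robot as it stands.
- The arm moves only by the tool arm_command, never from a script. Its argument "increments" is a list of rows, each a list of 3 entries, a list of its own where there are three numbers: the turn, a rotation vector about the world's x, y, z in degrees, then the shift along the world's x, y, z in mm, then the closure, from 0 (fully open) to 1 (shut). In form: [[[ax, ay, az], [tx, ty, tz], fingers], ...]. A call has exactly 5 rows; each row is the pose to reach, as a shift and turn from the pose measured when the call began; what a row does not reach only later rows make up. A row lasts 1/10 s, in which the tool goes at most 50 mm and 8.59 degrees, less where a joint would pass 70% of its speed; a pose out of reach is approached as far as the arm can. A call with a gripper value outside its range is refused whole. The fingers move at their own pace and stop on an object; the grip force is fixed at half the most. Time passes only in rows, so rows that repeat a pose let the fingers close, or fill a call up. It gives the time, the measured TCP pose, the force and the opening at its end, in the units of the state.
- readout.read_state(): the state, without advancing time (a new reading comes with each control period).
- imaging.get_image(name): name is "scene" or "top" or "wrist"; returns (picture, depth): 480x640x3 uint8, blue, green, red; 480x640 float32, mm along the optical axis (not along the pixel's ray), 0 where there is no reading.
- imaging.camera_info(name): a dict with "vfov" (degrees; the focal length in pixels is half the picture's height over the tangent of half this angle, whatever the lens; pixels are square), "cx", "cy" (the principal point, pixels), "D" ([k1, k2, p1, p2, k3] as OpenCV has them; the pictures are not rectified), "eye" and "rotation" of the camera in the world; the wrist camera has in their place "T_tool_cam" (4x4, takes a point from camera to tool coordinates, whose origin is the TCP and whose axes are the tool frame's). Camera axes: x right, y down, z forward; pixel columns grow to the right and rows downward; lengths in mm; the calibration is good to about 2 mm. A picture is of the moment at which its call begins: read the wrist's pose just before it. camera_info takes no time and is no camera call.
- arm.job_done(): hands the job in, once; it reports no verdict.
The state is a dict: "clock": time; "joints": joint angles; "joint_vel": joint speeds; "joint_efforts": joint torques, N m; "position": TCP position; "ee_rot": TCP orientation; "contact_force": force on the tool from outside, world axes, zero at the start; "wrist_torque": the same for the moment, N m; "gripper_width": finger opening in mm.
Only numpy, scipy, OpenCV 4.12 (cv2) and the standard library are available. Lean on these libraries where they do the work, as an engineer would, in place of code of your own. Each camera call takes 0.05 s, during which the arm holds its last target. There are 200 camera calls.

## Working session

There is one attempt and no reset: what is moved stays moved. The work goes in short steps, Python scripts to look and compute and a tool call to move; the robot and the scene stay as the last step left them, time stands still between calls to the robot, and variables do not carry over. Pictures are saved under pics/ and viewed, about 8 in all and at most 12, crops included, and the job is handed in when it is done.

Besides the shell and the picture viewer there is one more tool, called after "Call:" in YAML: its name, and indented under it one key for each argument. arm_command: Moves the arm, as the interface text tells. Its arguments: {"type":"object","properties":{"increments":{"type":"array","items":{"type":"array"}}},"required":["increments"]}

```bash
mkdir -p pics; ls; cat > h.py <<'E'
import numpy as np,cv2
from bench import readout,imaging,arm
from scipy.spatial.transform import Rotation as R
def cam(n,st=None):
    i=imaging.camera_info(n); f=240/np.tan(np.radians(i["vfov"])/2)
    K=np.array([[f,0,i["cx"]],[0,f,i["cy"]],[0,0,1]]); D=np.array(i["D"],float)
    if n=="wrist":
        T=np.array(i["T_tool_cam"]); st=st or readout.read_state()
        Rt=R.from_quat(st["ee_rot"]).as_matrix()
        return K,D,Rt@T[:3,:3],Rt@T[:3,3]+np.array(st["position"])
    return K,D,np.array(i["rotation"]),np.array(i["eye"])
def rays(c,uv):
    K,D,Rm,e=c; p=cv2.undistortPoints(np.array(uv,float).reshape(-1,1,2),K,D).reshape(-1,2)
    return np.c_[p,np.ones(len(p))]@Rm.T,e
def onplane(c,uv,z):
    d,e=rays(c,uv); return e+d*((z-e[2])/d[:,2])[:,None]
def cloud(c,dep):
    v,u=np.mgrid[0:480,0:640]; d,e=rays(c,np.c_[u.ravel(),v.ravel()])
    P=e+d*dep.reshape(-1,1); P[dep.ravel()<=0]=np.nan; return P.reshape(480,640,3)
def proj(c,P):
    K,D,Rm,e=c; return cv2.projectPoints(((np.atleast_2d(P)-e)@Rm).astype(float),np.zeros(3),np.zeros(3),K,D)[0].reshape(-1,2)
E
python3 - <<'E'
from h import *
for n in("top","scene"):
    im,d=imaging.get_image(n); cv2.imwrite(f"pics/{n}0.png",im); np.save(f"{n}0.npy",d)
    print(n,imaging.camera_info(n),(d>0).mean())
print(imaging.camera_info("wrist")); print(readout.read_state())
E
```

```text
pics
top {'vfov': 53.83950386826655, 'cx': 317.2037363600809, 'cy': 238.77322610205522, 'D': array([-0.12848126,  0.        ,  0.        ,  0.        ,  0.        ]), 'eye': array([442.53001907, -16.87749874, 985.85370083]), 'rotation': array([ 0.7118057 , -0.70073142,  0.02734595, -0.03950101])} 0.9959765625
scene {'vfov': 45.594684525188704, 'cx': 325.8717978217268, 'cy': 240.7990695161976, 'D': array([-0.01888768,  0.        ,  0.        ,  0.        ,  0.        ]), 'eye': array([1128.24592192, -306.05413816,  667.19714087]), 'rotation': array([ 0.77623763,  0.47672353, -0.22205118, -0.34768246])} 0.9960579427083334
{'vfov': 63.104220788404675, 'cx': 320.51777686233424, 'cy': 240.7529094078996, 'D': array([-0.05047545,  0.        ,  0.        ,  0.        ,  0.        ]), 'T_tool_cam': array([[-1.49447526e-04, -2.73330498e-01,  9.61920172e-01,
        -1.41808717e+02],
       [ 9.99999250e-01, -1.20993365e-03, -1.88440120e-04,
         3.85515053e-01],
       [ 1.21536601e-03,  9.61919422e-01,  2.73330474e-01,
        -6.90133050e+01],
       [ 0.00000000e+00,  0.00000000e+00,  0.00000000e+00,
         1.00000000e+00]])}
{'clock': 0.1, 'joints': array([-1.07438696e+00,  3.85505565e-01,  6.77102924e-03, -4.32466158e-04,
       -1.19399250e+00, -2.58606631e-01]), 'joint_vel': array([-0.00084844, -0.00080086,  0.00161261,  0.00164703,  0.00050602,
        0.00081371]), 'joint_efforts': array([ 1.68128577e-04, -3.93320954e+01,  1.88929045e+01,  4.19793114e+00,
       -2.59049768e-03, -1.49494667e-06]), 'position': array([ 147.13087429, -606.90651802,  230.31904577]), 'ee_rot': array([-0.08313503,  0.70224014,  0.08450889,  0.70200114]), 'contact_force': array([ 0.48606892, -0.26590822, -0.13183571]), 'wrist_torque': array([0.01393981, 0.02510485, 0.00185523]), 'gripper_width': 85.70880767233692}
```

View pics/top0.png

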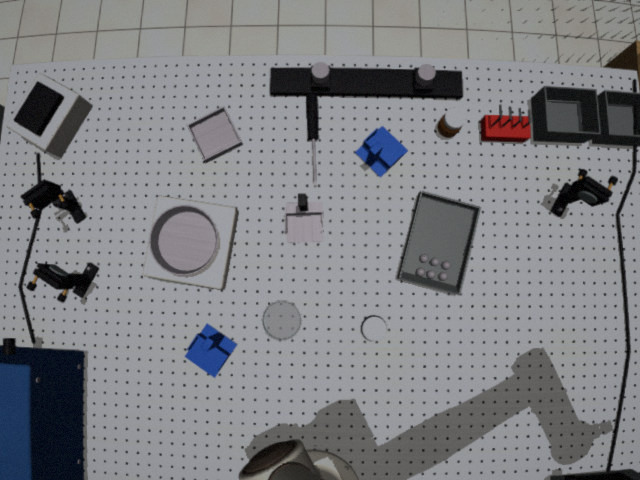

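View pics/scene0.png

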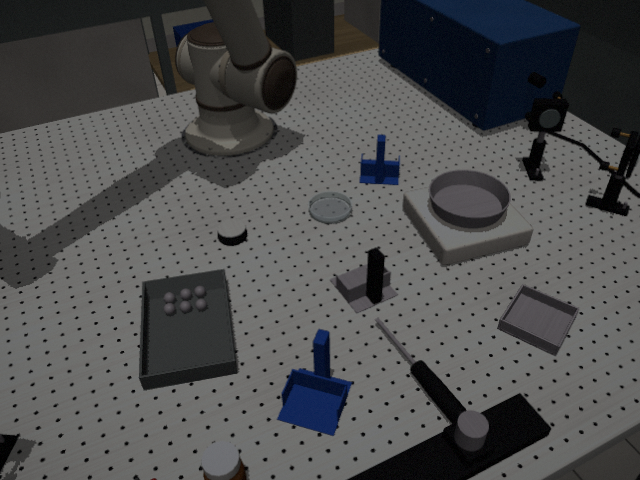

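The top view shows the tray at about (440,243), balls near (433,267), the scoop at (303,220) with its grip on the far side, and the pan at (187,241). The blue scoops are decoys. Next I'll measure these positions.

```bash
sed -i 's/np.array(i\["rotation"\]),np/R.from_quat(i["rotation"]).as_matrix(),np/' h.py
python3 - <<'E'
from h import *
im=cv2.imread("pics/top0.png"); s=cv2.imread("pics/scene0.png")
a=cv2.resize(im[185:255,260:345],None,fx=4.5,fy=4.5,interpolation=cv2.INTER_CUBIC)
b=cv2.resize(s[235:320,320:410],None,fx=4.5,fy=4.5,interpolation=cv2.INTER_CUBIC)
h=max(a.shape[0],b.shape[0]); cv2.imwrite("pics/crop1.png",np.hstack([cv2.copyMakeBorder(q,0,h-q.shape[0],0,0,0) for q in(a,b)]))
ct=cam("top"); P=cloud(ct,np.load("top0.npy")); cs=cam("scene"); Q=cloud(cs,np.load("scene0.npy"))
print("table z top",np.nanmedian(P[300:400,330:360,2]),"scene",np.nanmedian(Q[400:440,60:120,2]))
hsv=cv2.cvtColor(im,cv2.COLOR_BGR2HSV)
def rect(pts,n):
    r=cv2.minAreaRect(pts[:,:2].astype(np.float32)); print(n,np.round(r[0],1),np.round(r[1],1),round(r[2],2),"box",np.round(cv2.boxPoints(r)).tolist())
# scoop region
def reg(C,r,lo,hi):
    p=C[r[0]:r[1],r[2]:r[3]].reshape(-1,3); return p[(p[:,2]>lo)&(p[:,2]<hi)]
for C,r,nm in((P,(185,255,275,335),"top"),(Q,(235,320,325,405),"scene")):
    g=reg(C,r,85,110); print(nm,"grip top",len(g),g.mean(0)); rect(g,"grip")
    w=reg(C,r,20,38); rect(w,nm+" walls")
t=reg(P,(185,300,390,490),22,40); rect(t,"tray rim")
t=reg(Q,(260,395,130,245),24,36); rect(t,"tray rim scene")
p=reg(P,(190,295,140,245),72,90); c,rad=cv2.minEnclosingCircle(p[:,:2].astype(np.float32)); print("pan",c,rad,np.median(p[:,2]))
p=reg(Q,(160,235,415,520),74,90); c,rad=cv2.minEnclosingCircle(p[:,:2].astype(np.float32)); print("pan scene",c,rad)
b=reg(P,(250,285,410,455),14,26); print("balls",len(b),b.min(0),b.max(0))
E
```

```text
table z top -0.5429208609863281 scene -1.7587233794019426
top grip top 119 [601.37183827  29.32652925  98.44947279]
grip [602.3  29.3] [24.4 15.4] 1.38 box [[590.0, 37.0], [590.0, 21.0], [615.0, 22.0], [614.0, 37.0]]
top walls [570.9  28.1] [40.4 78.2] 3.41 box [[548.0, 66.0], [553.0, -12.0], [593.0, -10.0], [589.0, 68.0]]
scene grip top 220 [605.40186625  28.12851895  95.05705937]
grip [602.6  29.9] [17.1 26.9] 88.33 box [[589.0, 22.0], [616.0, 21.0], [616.0, 38.0], [589.0, 39.0]]
scene walls [587.8  24.9] [86.  55.3] 75.63 box [[550.0, -10.0], [604.0, -24.0], [625.0, 60.0], [572.0, 73.0]]
tray rim [ 530.  -250.4] [132.1 189.4] 75.87 box [[422.0, -291.0], [606.0, -338.0], [638.0, -210.0], [454.0, -163.0]]
tray rim scene [ 531.3 -250.7] [129.5 193. ] 75.62 box [[422.0, -289.0], [609.0, -337.0], [641.0, -212.0], [454.0, -164.0]]
pan (523.8765258789062, 263.01220703125) 70.426025390625 78.0952410868041
pan scene (524.1040649414062, 264.1343688964844) 72.88136291503906
balls 409 [ 444.55863625 -272.08382957   14.1386702 ] [ 506.20612162 -189.41585031   25.88399144]
```

View pics/crop1.png

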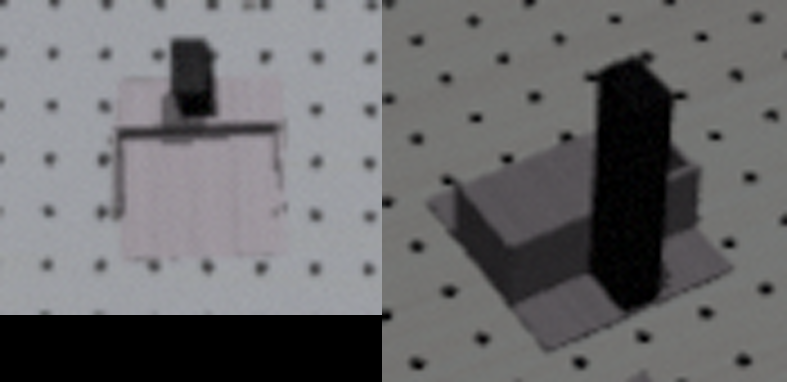

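The crop shows the scoop's mouth facing the robot, with the grip behind the back wall. Positions so far:

| Item | Position (x, y) | Yaw |
|---|---|---|
| Scoop grip | (602, 29) | about 3° |
| Tray origin | (533.5, -251.5) | about -14° |
| Pan | (524, 263.5) | n/a |

```bash
cat >> h.py <<'E'
def plan(yaw,tilt,pos):
    """turn/shift to TCP pos with scoop axes yaw (deg), tilt deg mouth-down(+) ; tool y ~ +-scoop y"""
    st=readout.read_state(); c=R.from_quat(st["ee_rot"])
    S=R.from_euler("ZY",[yaw,-tilt],degrees=True).as_matrix()
    best=None
    for s in(1,-1):
        x=-S[:,2]; y=s*S[:,1]; G=R.from_matrix(np.c_[x,y,np.cross(x,y)])
        v=(G*c.inv()).as_rotvec(degrees=True)
        if best is None or np.linalg.norm(v)<np.linalg.norm(best): best=v
    print("turn",np.round(best,1),"shift",np.round(np.array(pos)-st["position"],1),"t",round(st["clock"],2),"pos",np.round(st["position"],1),"F",np.round(st["contact_force"],1),"w",round(st["gripper_width"],1),"q",np.round(st["joints"],2))
E
python3 - <<'E'
from h import *
print(R.from_quat(readout.read_state()["ee_rot"]).as_matrix().round(3))
plan(3,0,(602,29.3,160))
E
```

```text
[[-0.001 -0.235  0.972]
 [ 0.002  0.972  0.235]
 [-1.     0.002 -0.   ]]
turn [ -0.1  -0.  -10.6] shift [454.9 636.2 -70.3] t 0.1 pos [ 147.1 -606.9  230.3] F [ 0.5 -0.3 -0.1] w 85.7 q [-1.07  0.39  0.01 -0.   -1.19 -0.26]
```

Call:
arm_command:
  increments:
    - [[0,0,-1],[26,37,0],0]
    - [[0,0,-2],[52,74,0],0]
    - [[0,0,-3],[78,110,0],0]
    - [[0,0,-4],[104,147,0],0]
    - [[0,0,-5],[130,184,0],0]

```text
clock: 0.6
position: [277.6, -421.2, 230.0]
ee_rot: [-0.052, 0.705, 0.054, 0.705]
contact_force: [1.0, 0.8, 0.6]
gripper_width: 85.1
```

Call:
arm_command:
  increments:
    - [[0,0,-1],[26,37,0],0]
    - [[0,0,-2],[52,74,0],0]
    - [[0,0,-3],[78,110,0],0]
    - [[0,0,-4],[104,147,0],0]
    - [[0,0,-5],[130,184,0],0]

```text
clock: 1.1
position: [408.1, -235.4, 229.8]
ee_rot: [-0.021, 0.707, 0.023, 0.707]
contact_force: [0.7, -0.2, -0.3]
gripper_width: 85.7
```

Call:
arm_command:
  increments:
    - [[0,0,0],[26,37,-10],0]
    - [[0,0,0],[52,74,-20],0]
    - [[0,0,0],[78,110,-30],0]
    - [[0,0,0],[104,147,-30],0]
    - [[0,0,0],[130,184,-30],0]

```text
clock: 1.6
position: [538.4, -49.7, 199.1]
ee_rot: [-0.021, 0.708, 0.023, 0.706]
contact_force: [0.7, -0.3, 0.5]
gripper_width: 85.5
```

```bash
python3 - <<'E'
from h import *
plan(3,0,(602,29.3,160))
E
```

```text
turn [-0.1 -0.1 -0.5] shift [ 63.6  79.  -39.1] t 1.6 pos [538.4 -49.7 199.1] F [ 0.7 -0.3  0.5] w 85.5 q [ 0.21  0.27 -0.25 -0.   -1.06 -1.71]
```

Call:
arm_command:
  increments:
    - [[0,0,0],[21,26,-10],0]
    - [[0,0,0],[42,52,-20],0]
    - [[0,0,0],[63.5,79,-35],0]
    - [[0,0,0],[63.5,79,-39],0]
    - [[0,0,0],[63.5,79,-39],0]

```text
clock: 2.1
position: [601.0, 29.6, 158.3]
ee_rot: [-0.021, 0.709, 0.023, 0.705]
contact_force: [-0.7, -1.0, -0.1]
gripper_width: 85.3
```

```bash
python3 - <<'E'
from h import *
st=readout.read_state(); im,d=imaging.get_image("wrist"); c=cam("wrist",st); P=cloud(c,d)
m=(P[...,2]>85)&(P[...,2]<108)&(np.hypot(P[...,0]-602,P[...,1]-29)<40)
g=P[m]; r=cv2.minAreaRect(g[:,:2].astype(np.float32)); print(len(g),np.median(g[:,2]),r)
print("table",np.nanmedian(P[...,2]))
for p in proj(c,[[602,29,100]]): cv2.circle(im,tuple(int(v) for v in p),3,(0,0,255),-1)
cv2.imwrite("pics/w1.png",im); plan(3,0,(602,29.3,56))
E
```

```text
1362 98.77889098193246 ((601.7711791992188, 30.644134521484375), (24.13763999938965, 15.987442970275879), 2.9274885654449463)
table -0.1848071910977751
turn [-0.1 -0.3 -0.5] shift [   0.9    0.3 -103.3] t 2.15 pos [601.1  29.  159.3] F [-0.7  0.6 -0.4] w 85.1 q [ 0.32  0.41 -0.15 -0.   -1.02 -1.82]
```

View pics/w1.png

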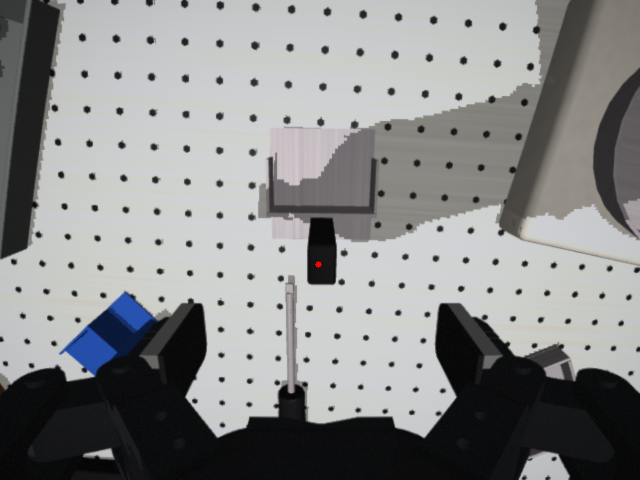

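The wrist view shows the grip at about (321,260), with the mouth facing the robot. Grip centre is (601.8, 30.6) and yaw 2.9°. I'll go down and grasp.

Call:
arm_command:
  increments:
    - [[0,0,-0.4],[1,1.3,-30],0]
    - [[0,0,-0.4],[1,1.3,-60],0]
    - [[0,0,-0.4],[1,1.3,-90],0]
    - [[0,0,-0.4],[1,1.3,-104],0]
    - [[0,0,-0.4],[1,1.3,-104],0]

```text
clock: 2.65
position: [600.7, 29.2, 54.1]
ee_rot: [-0.019, 0.71, 0.019, 0.704]
contact_force: [-0.1, -1.0, 0.3]
gripper_width: 85.6
```

Call:
arm_command:
  increments:
    - [[0,0,0],[0,0,0],1]
    - [[0,0,0],[0,0,0],1]
    - [[0,0,0],[0,0,0],1]
    - [[0,0,0],[0,0,0],1]
    - [[0,0,0],[0,0,0],1]

```text
clock: 3.15
position: [601.1, 29.4, 54.8]
ee_rot: [-0.018, 0.709, 0.019, 0.705]
contact_force: [0.2, 0.6, 1.8]
gripper_width: 15.1
```

Call:
arm_command:
  increments:
    - [[0,0,0],[0,0,0],1]
    - [[0,0,0],[0,0,0],1]
    - [[0,0,0],[0,0,0],1]
    - [[0,0,0],[0,0,0],1]
    - [[0,0,0],[0,0,0],1]

```text
clock: 3.65
position: [601.1, 29.5, 54.8]
ee_rot: [-0.018, 0.709, 0.019, 0.704]
contact_force: [-0.8, -0.3, 0.1]
gripper_width: 15.4
```

```bash
python3 - <<'E'
from h import *
plan(-14.1,0,(602,29.3,120))
E
```

```text
turn [ -0.1  -0.4 -17.2] shift [ 0.9 -0.2 65.2] t 3.65 pos [601.1  29.5  54.8] F [-0.8 -0.3  0.1] w 15.4 q [ 0.32  0.52 -0.26 -0.   -0.8  -1.83]
```

Grasp is holding at a 15.4 mm opening. Before scooping, I'll use the empty scoop in the air to test whether the arm can reach the 45° mouth-down tilt at the pan's radius and height.

Call:
arm_command:
  increments:
    - [[0,0,0],[0,0,35],1]
    - [[0,0,0],[5,0,70],1]
    - [[0.4,-8,0],[10,0,105],1]
    - [[0.8,-16,0],[20,0,115],1]
    - [[1.2,-24,0],[20,0,115],1]

```text
clock: 4.15
position: [624.6, 29.6, 174.1]
ee_rot: [-0.014, 0.547, 0.022, 0.837]
contact_force: [0.2, -1.9, -2.0]
gripper_width: 15.5
```

Call:
arm_command:
  increments:
    - [[0.4,-8,0],[0,0,0],1]
    - [[0.8,-16,0],[0,0,0],1]
    - [[1.2,-24,0],[0,0,0],1]
    - [[1.2,-24,0],[0,0,0],1]
    - [[1.2,-24,0],[0,0,0],1]

```text
clock: 4.65
position: [645.1, -16.0, 229.4]
ee_rot: [-0.111, 0.462, -0.008, 0.88]
contact_force: [0.8, -1.2, -0.1]
gripper_width: 15.6
```

```bash
python3 - <<'E'
from h import *
plan(3,48,(621,29.5,170))
E
```

```text
turn [ 12.6 -13.   -0.7] shift [-24.1  45.5 -59.4] t 4.65 pos [645.1 -16.  229.4] F [ 0.8 -1.2 -0.1] w 15.6 q [ 0.1   0.17 -0.76  1.39 -0.18 -2.85]
```

As suspected, joint 5 hits its limit, so the tip has to be done with the mouth facing outward: turn the scoop half round and tilt inward. I'll level it and go over the tray.

```bash
python3 - <<'E'
from h import *
plan(-14.1,0,(596,-267,140))
E
```

```text
turn [ 14.1  33.2 -22.1] shift [ -49.1 -251.   -89.4] t 4.65 pos [645.1 -16.  229.4] F [ 0.8 -1.2 -0.1] w 15.6 q [ 0.1   0.17 -0.76  1.39 -0.18 -2.85]
```

Call:
arm_command:
  increments:
    - [[2,5,-3],[-5,-25,-5],1]
    - [[5,11,-7],[-10,-60,-15],1]
    - [[7,17,-11],[-20,-95,-25],1]
    - [[9,22,-15],[-30,-130,-35],1]
    - [[12,28,-19],[-37,-165,-50],1]

```text
clock: 5.15
position: [620.0, -152.4, 196.9]
ee_rot: [-0.022, 0.582, -0.066, 0.81]
contact_force: [1.0, -2.6, 0.4]
gripper_width: 15.4
```

```bash
python3 - <<'E'
from h import *
plan(-14.1,0,(596,-267,140))
E
```

```text
turn [  9.4  17.6 -10.4] shift [ -24.  -114.6  -56.9] t 5.15 pos [ 620.  -152.4  196.9] F [ 1.  -2.6  0.4] w 15.4 q [ 0.08  0.28 -0.38  0.28 -0.61 -1.92]
```

Call:
arm_command:
  increments:
    - [[3,6,-3.5],[-8,-35,-10],1]
    - [[6,12,-7],[-16,-70,-25],1]
    - [[9.4,17.6,-10.4],[-24,-105,-45],1]
    - [[9.4,17.6,-10.4],[-24,-114.5,-57],1]
    - [[9.4,17.6,-10.4],[-24,-114.5,-57],1]

```text
clock: 5.65
position: [594.1, -268.4, 136.0]
ee_rot: [0.088, 0.704, -0.088, 0.699]
contact_force: [-1.2, 0.6, -2.0]
gripper_width: 15.3
```

```bash
python3 - <<'E'
from h import *
plan(-14.1,0,(596,-267,64))
st=readout.read_state(); im,d=imaging.get_image("wrist"); c=cam("wrist",st); P=cloud(c,d)
z=P[...,2]
T=np.array([533.5,-251.4]); a=np.radians(-14.1); u=np.array([np.cos(a),np.sin(a)]); v=np.array([-np.sin(a),np.cos(a)])
X=(P[...,:2]-T)@u; Y=(P[...,:2]-T)@v
m=(X<-20)&(X>-84)&(abs(Y)<55)&(z>15)&(z<30)
n,l,s,ce=cv2.connectedComponentsWithStats(m.astype(np.uint8))
for i in range(1,n):
    if s[i,4]>60:
        k=l==i; print(s[i,4],ce[i].round(),np.median(X[k]).round(1),np.median(Y[k]).round(1),z[k].max().round(1))
f=(abs(X)<60)&(abs(Y)<55)&(z<10)&(z>-3); print("floor z",np.median(z[f]))
r=(z>29)&(z<38)&(abs(X)<75)&(abs(Y)>50)&(abs(Y)<75); print("side rims Y",np.percentile(Y[r&(Y>0)],[2,98]),np.percentile(Y[r&(Y<0)],[2,98]))
G=np.array([596,-267]); 
w=(abs(X-50)<60)&(abs(Y)<50)&(z>80)&(z<120); # scoop wall tops
print("walltop",np.percentile(X[w],[1,99]),np.percentile(Y[w],[1,99]))
lip=np.array(st["position"])+R.from_quat(st["ee_rot"]).apply([54.8,0,-72.3]); print("lip pred",(lip[:2]-T)@u,(lip[:2]-T)@v,lip[2]); p=proj(c,[lip])[0]; cv2.circle(im,tuple(int(q) for q in p),3,(0,0,255),-1)
cv2.imwrite("pics/w2.png",im)
E
```

```text
turn [-0.1 -0.4  0.2] shift [  1.9   1.4 -72. ] t 5.65 pos [ 594.1 -268.4  136. ] F [-1.2  0.6 -2. ] w 15.3 q [-0.18  0.51 -0.04 -0.   -1.03 -1.64]
653 [322.  26.] -68.6 0.3 23.1
602 [358.  24.] -69.5 22.3 22.5
620 [281.  31.] -65.9 -24.7 22.6
593 [281.  71.] -42.7 -25.2 22.7
617 [320.  72.] -41.9 -1.1 22.9
596 [358.  74.] -40.7 22.4 22.7
floor z 3.2172222904675323
side rims Y [61.22634409 65.13736822] [-64.44035377 -60.3234727 ]
walltop [-8.05118998 74.3412009 ] [-39.12500862  37.59507215]
lip pred -9.697812275498652 -1.4352453150611426 81.69070374612545
```

View pics/w2.png

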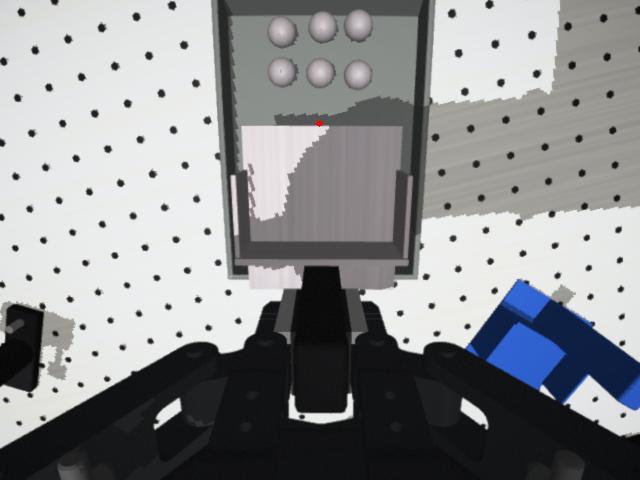

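The wrist view shows all six balls at the robot end of the tray, between (281,26) and (358,74). The scoop is centred behind them with its lip at (320,124), and they fit between its side walls. I'll lower it with about 1° of mouth-down tilt.

Call:
arm_command:
  increments:
    - [[0,0,0],[1,0,-25],1]
    - [[0,0,0],[1,0,-50],1]
    - [[-0.24,-1,0],[1,0,-65],1]
    - [[-0.24,-1,0],[1,0,-72],1]
    - [[-0.24,-1,0],[1,0,-74],1]

```text
clock: 6.2
position: [595.7, -265.9, 64.6]
ee_rot: [0.086, 0.697, -0.087, 0.707]
contact_force: [-1.1, 0.4, -0.7]
gripper_width: 15.4
```

Call:
arm_command:
  increments:
    - [[0,0,0],[0,0,-0.5],1]
    - [[0,0,0],[0,0,-1],1]
    - [[0,0,0],[0,0,-1.5],1]
    - [[0,0,0],[0,0,-2],1]
    - [[0,0,0],[0,0,-2],1]

```text
clock: 6.7
position: [595.8, -266.1, 62.8]
ee_rot: [0.086, 0.697, -0.087, 0.707]
contact_force: [-0.1, 0.4, -1.4]
gripper_width: 15.3
```

Call:
arm_command:
  increments:
    - [[0,0,0],[0,0,-1],1]
    - [[0,0,0],[0,0,-2],1]
    - [[0,0,0],[0,0,-2.6],1]
    - [[0,0,0],[0,0,-3.2],1]
    - [[0,0,0],[0,0,-3.2],1]

```text
clock: 7.2
position: [595.9, -266.2, 60.0]
ee_rot: [0.086, 0.697, -0.087, 0.707]
contact_force: [-0.4, 1.5, 1.7]
gripper_width: 15.4
```

Call:
arm_command:
  increments:
    - [[0,0,0],[-6,1.5,-0.7],1]
    - [[0,0,0],[-13.5,3.4,-0.9],1]
    - [[0,0,0],[-21.5,5.4,-0.9],1]
    - [[0,0,0],[-29,7.3,-0.9],1]
    - [[0,0,0],[-37,9.3,-0.9],1]

```text
clock: 7.7
position: [559.5, -257.0, 60.2]
ee_rot: [0.085, 0.695, -0.087, 0.708]
contact_force: [3.6, -1.2, 6.0]
gripper_width: 15.2
```

```bash
cat > lk.py <<'E'
from h import *
import sys
st=readout.read_state(); im,d=imaging.get_image("wrist"); c=cam("wrist",st)
T=np.array([533.5,-251.4]); a=np.radians(-14.1); u=np.array([np.cos(a),np.sin(a)]); v=np.array([-np.sin(a),np.cos(a)])
lip=np.array(st["position"])+R.from_quat(st["ee_rot"]).apply([54.8,0,-72.3]); print("lip pred",(lip[:2]-T)@u,(lip[:2]-T)@v,lip[2],st["contact_force"].round(1),st["position"].round(1))
cv2.imwrite(sys.argv[1],im[:300,150:500])
E
python3 lk.py pics/w3.png
```

```text
lip pred -44.753835751359844 0.7787577290243364 4.094704531473546 [ 3.6 -1.2  6. ] [ 559.5 -257.    60.2]
```

View pics/w3.png

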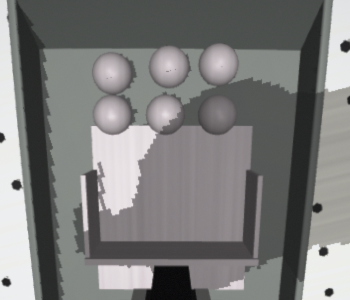

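The lip lies flush under the near row of balls, at crop row 125, with light contact. I'll keep pushing toward the wall.

Call:
arm_command:
  increments:
    - [[0,0,0],[-6,1.5,0],1]
    - [[0,0,0],[-12,3,0],1]
    - [[0,0,0],[-18,4.5,0],1]
    - [[0,0,0],[-23,5.8,0],1]
    - [[0,0,0],[-28,7,0],1]

```text
clock: 8.25
position: [529.9, -249.5, 60.2]
ee_rot: [0.085, 0.696, -0.087, 0.708]
contact_force: [4.4, -1.3, 4.0]
gripper_width: 15.0
```

Call:
arm_command:
  increments:
    - [[0,0,0],[-2,0.5,0],1]
    - [[0,0,0],[-4,1,0],1]
    - [[0,0,0],[-6,1.5,0],1]
    - [[0,0,0],[-8,2,0],1]
    - [[0,0,0],[-8,2,0],1]

```text
clock: 8.75
position: [524.8, -248.2, 61.0]
ee_rot: [0.085, 0.693, -0.088, 0.71]
contact_force: [7.5, -2.0, 1.4]
gripper_width: 15.5
```

```bash
python3 lk.py pics/w4.png
```

```text
lip pred -80.16400802593557 0.8160479991674073 4.487887978225345 [ 7.5 -2.   1.4] [ 524.8 -248.2   61. ]
```

View pics/w4.png

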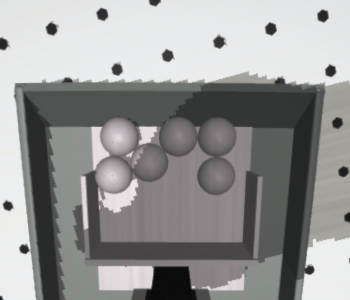

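All six balls lie on the scoop floor at crop rows 135–177, with the lip at the wall. I'll tilt it mouth up a little, then lift.

Call:
arm_command:
  increments:
    - [[0.5,2.1,0],[1.5,-0.4,1],1]
    - [[1,4.2,0],[2.5,-0.6,1.5],1]
    - [[1.5,6.3,0],[3.5,-0.9,2],1]
    - [[2,8.4,0],[4.5,-1.1,3],1]
    - [[2.5,10.3,0],[5.5,-1.3,4],1]

```text
clock: 9.3
position: [526.9, -248.5, 62.6]
ee_rot: [0.094, 0.759, -0.079, 0.639]
contact_force: [-0.2, 0.7, -2.0]
gripper_width: 15.1
```

Call:
arm_command:
  increments:
    - [[0,0,0],[1,-0.2,5],1]
    - [[0,0,0],[2,-0.5,15],1]
    - [[0,0,0],[3,-0.7,27],1]
    - [[0,0,0],[3,-0.7,40],1]
    - [[0,0,0],[3,-0.7,50],1]

```text
clock: 9.8
position: [530.1, -249.3, 114.7]
ee_rot: [0.094, 0.758, -0.08, 0.64]
contact_force: [0.1, -0.1, -2.9]
gripper_width: 15.4
```

```bash
python3 lk.py pics/w5.png; python3 - <<'E'
from h import *
plan(-14.1,-9,(540,-240,190)); plan(76,-9,(590,0,190))
E
```

```text
lip pred -84.22700529167021 1.1829949271802735 72.79627527416793 [ 0.1 -0.1 -2.9] [ 530.1 -249.3  114.7]
turn [-0.  -0.5 -0. ] shift [ 8.9  9.7 73.7] t 9.85 pos [ 531.1 -249.7  116.3] F [ 1.1 -1.4 -1.3] w 15.8 q [-0.17  0.5  -0.12 -0.01 -1.12 -1.64]
turn [ 0.3 -0.4 90.1] shift [ 58.9 249.7  73.7] t 9.85 pos [ 531.1 -249.7  116.3] F [ 1.1 -1.4 -1.3] w 15.8 q [-0.17  0.5  -0.12 -0.01 -1.12 -1.64]
```

View pics/w5.png

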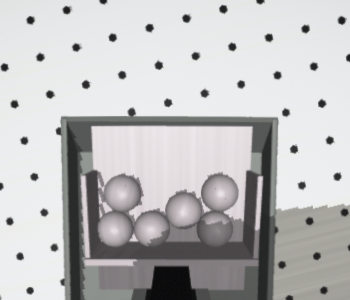

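All six balls sit at the back of the scoop. Now I'll carry it to the pan, turning the scoop about the vertical on the way so the mouth faces outward.

Call:
arm_command:
  increments:
    - [[0,0,1],[0,2,10],1]
    - [[0,0,4],[0,7,23],1]
    - [[0,0,9],[0,15,38],1]
    - [[0,0,15],[0,25,53],1]
    - [[0,0,22],[0,37,65],1]

```text
clock: 10.35
position: [531.1, -212.4, 182.8]
ee_rot: [-0.055, 0.761, 0.046, 0.645]
contact_force: [0.3, -0.1, -2.7]
gripper_width: 15.5
```

Call:
arm_command:
  increments:
    - [[0,0,7],[2,14,6],1]
    - [[0,0,14],[4,28,8],1]
    - [[0,0,21],[6,42,8],1]
    - [[0,0,28],[8,56,8],1]
    - [[0,0,35],[10,70,8],1]

```text
clock: 10.85
position: [540.8, -141.6, 191.4]
ee_rot: [-0.283, 0.708, 0.239, 0.601]
contact_force: [-0.1, 0.9, -2.2]
gripper_width: 15.0
```

Call:
arm_command:
  increments:
    - [[0,0,7],[0,14,0],1]
    - [[0,0,14],[0,28,0],1]
    - [[0,0,21],[0,42,0],1]
    - [[0,0,28],[0,56,0],1]
    - [[0,0,35],[0,70,0],1]

```text
clock: 11.35
position: [540.3, -70.9, 192.0]
ee_rot: [-0.485, 0.589, 0.41, 0.5]
contact_force: [0.4, 0.1, -2.4]
gripper_width: 15.2
```

```bash
python3 - <<'E'
from h import *
plan(120,-9,(500,0,190)); plan(212,-9,(439,210.5,164))
E
```

```text
turn [ 0.4  0.1 41.2] shift [-40.3  70.9  -2. ] t 11.35 pos [540.3 -70.9 192. ] F [ 0.4  0.1 -2.4] w 15.2 q [ 0.25  0.29 -0.31  0.17 -1.05 -0.54]
turn [ 15.6 -10.7 -46.4] shift [-101.3  281.4  -28. ] t 11.35 pos [540.3 -70.9 192. ] F [ 0.4  0.1 -2.4] w 15.2 q [ 0.25  0.29 -0.31  0.17 -1.05 -0.54]
```

Call:
arm_command:
  increments:
    - [[0,0,7],[-4,14,0],1]
    - [[0,0,14],[-9,28,0],1]
    - [[0,0,21],[-14,42,0],1]
    - [[0,0,28],[-19,56,0],1]
    - [[0,0,35],[-25,70,0],1]

```text
clock: 11.85
position: [514.5, -0.3, 192.4]
ee_rot: [0.64, -0.414, -0.543, -0.352]
contact_force: [-0.0, 0.3, -2.8]
gripper_width: 15.1
```

Call:
arm_command:
  increments:
    - [[0,0,7],[-5,14,0],1]
    - [[0,0,14],[-10,28,0],1]
    - [[0,0,21],[-15,42,0],1]
    - [[0,0,28],[-20,56,0],1]
    - [[0,0,35],[-25,70,0],1]

```text
clock: 12.35
position: [488.5, 70.0, 192.9]
ee_rot: [0.736, -0.201, -0.624, -0.17]
contact_force: [-0.0, -0.1, -2.9]
gripper_width: 15.6
```

Call:
arm_command:
  increments:
    - [[0,0,7],[-5,14,0],1]
    - [[0,0,14],[-10,28,0],1]
    - [[0,0,21],[-15,42,0],1]
    - [[0,0,28],[-20,56,0],1]
    - [[0,0,34],[-25,68,0],1]

```text
clock: 12.85
position: [462.5, 138.1, 193.3]
ee_rot: [0.762, 0.025, -0.647, 0.022]
contact_force: [0.4, -0.2, -3.4]
gripper_width: 15.4
```

```bash
sed -i 's/for s in(1,-1):/for s in((1,-1) if S0 is None else (S0,)):/; s/def plan(yaw,tilt,pos)/def plan(yaw,tilt,pos,S0=1)/' h.py; python3 - <<'E'
from h import *
plan(212,-9,(439,210.5,164))
im,d=imaging.get_image("wrist"); cv2.imwrite("pics/w6.png",im)
E
```

```text
turn [-0.1  0.4 28.2] shift [-23.5  72.4 -29.3] t 12.85 pos [462.5 138.1 193.3] F [ 0.4 -0.2 -3.4] w 15.4 q [ 0.69  0.1  -0.54  0.13 -0.8   0.86]
```

View pics/w6.png

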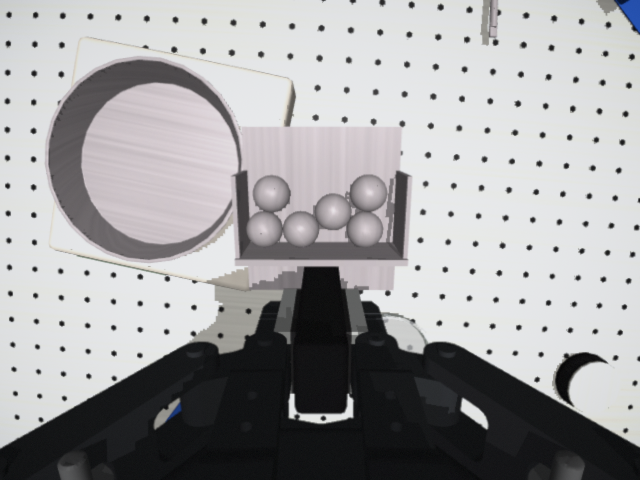

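The wrist view shows all six balls still aboard, with the pan at about (147,160) to the left. I'll line up behind the pan.

Call:
arm_command:
  increments:
    - [[0,0,6],[-5,14,-3],1]
    - [[0,0,13],[-10,30,-8],1]
    - [[0,0,20],[-16,47,-14],1]
    - [[0,0,25],[-21,63,-20],1]
    - [[0,0,28],[-23.5,72,-25],1]

```text
clock: 13.4
position: [438.2, 211.3, 168.7]
ee_rot: [0.733, 0.211, -0.622, 0.179]
contact_force: [0.1, 0.4, -2.3]
gripper_width: 15.3
```

```bash
python3 - <<'E'
from h import *
C=np.array([524,263.5]); m=np.array([.848,.530])
for t,k,z in((0,-92,162),(15,-76,162),(30,-55,162),(45,-32,162),(50,-25,163)): print(t); plan(212,t,(*(C+k*m),z))
im,d=imaging.get_image("wrist"); st=readout.read_state(); c=cam("wrist",st); P=cloud(c,d); q=P[:,:][(P[...,2]>76)&(P[...,2]<84)&(np.hypot(P[...,0]-524,P[...,1]-263)<76)&(np.hypot(P[...,0]-524,P[...,1]-263)>60)]
print("rim",cv2.minEnclosingCircle(q[:,:2].astype(np.float32)),len(q))
E
```

```text
0
turn [-5.   7.9 -0.1] shift [ 7.8  3.4 -6.7] t 13.4 pos [438.2 211.3 168.7] F [ 0.1  0.4 -2.3] w 15.3 q [ 0.81  0.13 -0.55  0.06 -0.73  1.28]
15
turn [-12.9  20.6  -0.1] shift [21.4 11.9 -6.7] t 13.4 pos [438.2 211.3 168.7] F [ 0.1  0.4 -2.3] w 15.3 q [ 0.81  0.13 -0.55  0.06 -0.73  1.28]
30
turn [-20.9  33.4  -0.1] shift [39.2 23.  -6.7] t 13.4 pos [438.2 211.3 168.7] F [ 0.1  0.4 -2.3] w 15.3 q [ 0.81  0.13 -0.55  0.06 -0.73  1.28]
45
turn [-28.8  46.1  -0.1] shift [58.7 35.2 -6.7] t 13.4 pos [438.2 211.3 168.7] F [ 0.1  0.4 -2.3] w 15.3 q [ 0.81  0.13 -0.55  0.06 -0.73  1.28]
50
turn [-31.5  50.3  -0.1] shift [64.6 38.9 -5.7] t 13.4 pos [438.2 211.3 168.7] F [ 0.1  0.4 -2.3] w 15.3 q [ 0.81  0.13 -0.55  0.06 -0.73  1.28]
rim ((523.39599609375, 263.7230529785156), 69.97097778320312) 2592
```

Call:
arm_command:
  increments:
    - [[-2.7,4.2,0],[3,1.5,-2],1]
    - [[-5.9,9.3,0],[8.5,4,-4],1]
    - [[-9,14.4,0],[14,8,-6],1]
    - [[-12.4,19.8,0],[20.5,11.5,-6.5],1]
    - [[-15.5,24.7,0],[27,15.5,-6.5],1]

```text
clock: 13.95
position: [465.6, 227.1, 162.3]
ee_rot: [-0.551, -0.158, 0.788, -0.226]
contact_force: [0.2, -0.2, -2.5]
gripper_width: 15.2
```

Call:
arm_command:
  increments:
    - [[-3.2,5.1,0],[7,4,0],1]
    - [[-6.4,10.2,0],[14,8,0],1]
    - [[-9.6,15.3,0],[21,12.5,0],1]
    - [[-12.8,20.4,0],[28,17,0],1]
    - [[-16,25.4,0],[35,21.5,1],1]

```text
clock: 14.45
position: [501.8, 248.6, 164.0]
ee_rot: [-0.328, -0.092, 0.904, -0.26]
contact_force: [-0.3, -0.1, -1.3]
gripper_width: 15.4
```

Call:
arm_command:
  increments:
    - [[0,0,0],[0,0,0],1]
    - [[0,0,0],[0,0,0],1]
    - [[0,0,0],[0,0,0],1]
    - [[0,0,0],[0,0,0],1]
    - [[0,0,0],[0,0,0],1]

```text
clock: 14.95
position: [501.6, 248.5, 165.7]
ee_rot: [-0.329, -0.093, 0.903, -0.26]
contact_force: [-0.6, 0.6, -1.2]
gripper_width: 15.5
```

```bash
python3 - <<'E'
from h import *
C=np.array([524,263.5]); m=np.array([.848,.530])
plan(212,50,(*(C-25*m),163))
im,d=imaging.get_image("wrist"); im2,d=imaging.get_image("scene")
cv2.imwrite("pics/w7.png",np.hstack([cv2.resize(im,(400,300)),cv2.resize(im2[100:290,350:600],(400,300))]))
plan(212,0,(*(C-105*m),190))
E
```

```text
turn [ 0.2  0.1 -0. ] shift [ 1.2  1.7 -2.7] t 14.95 pos [501.6 248.5 165.7] F [-0.6  0.6 -1.2] w 15.5 q [ 0.69  0.79  0.33 -0.11 -1.98  1.44]
turn [ 26.7 -42.4   0.1] shift [-66.7 -40.7  24.8] t 15.05 pos [501.6 248.6 165.2] F [-0.4  0.1  0. ] w 15.2 q [ 0.69  0.79  0.33 -0.11 -1.98  1.44]
```

View pics/w7.png

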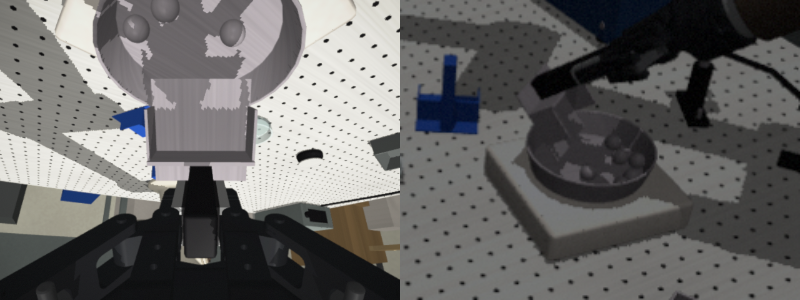

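The scoop is empty: left panel shows it clear, and the right panel shows the balls grouped in the pan at about (620,160). I'll back out, level the scoop and go to a clear spot on the table.

Call:
arm_command:
  increments:
    - [[2,-3,0],[-4,-3,10],1]
    - [[6,-9.5,0],[-14,-9,22],1]
    - [[10,-16,0],[-25,-16,35],1]
    - [[14,-22.5,0],[-36,-23,40],1]
    - [[18,-29,0],[-47,-29,40],1]

```text
clock: 15.55
position: [454.8, 219.6, 207.2]
ee_rot: [-0.583, -0.165, 0.765, -0.22]
contact_force: [-1.1, -0.2, 0.5]
gripper_width: 15.5
```

```bash
python3 - <<'E'
from h import *
plan(212,0,(520,50,120))
im,d=imaging.get_image("scene"); Q=cloud(cam("scene"),d)
w=Q[(abs(Q[...,0]-550)<75)&(abs(Q[...,1]-65)<75)]; print("obstacle heights",np.nanpercentile(w[:,2],[50,99,100]),len(w))
r=np.hypot(Q[...,0]-524,Q[...,1]-263.5); k=(r<55)&(Q[...,2]>60)&(Q[...,2]<78)
print(cv2.connectedComponentsWithStats(k.astype(np.uint8))[2][:,4])
t,dt=imaging.get_image("top"); P=cloud(cam("top"),dt); r=np.hypot(P[...,0]-524,P[...,1]-263.5); k=(r<58)&(P[...,2]>61)&(P[...,2]<80)
n,l,s,ce=cv2.connectedComponentsWithStats(k.astype(np.uint8)); print(s[:,4])
E
```

```text
turn [  8.3 -12.9   0.1] shift [  65.2 -169.6  -87.2] t 15.55 pos [454.8 219.6 207.2] F [-1.1 -0.2  0.5] w 15.5 q [ 0.74  0.34 -0.13 -0.05 -1.36  1.4 ]
obstacle heights [-1.3413151   1.3639873   2.68817486] 5663
[306862    196     73     69]
[306920    104    116     60]
```

Call:
arm_command:
  increments:
    - [[2,-3,0],[8,-25,0],1]
    - [[4,-6.5,0],[22,-60,0],1]
    - [[6,-10,0],[38,-100,-15],1]
    - [[8,-12.5,0],[54,-140,-40],1]
    - [[8,-12.5,0],[65,-170,-70],1]

```text
clock: 16.15
position: [515.1, 44.1, 139.0]
ee_rot: [-0.675, -0.192, 0.685, -0.195]
contact_force: [0.9, 0.6, -1.5]
gripper_width: 15.4
```

```bash
python3 - <<'E'
from h import *
plan(212,-0.4,(520,50,57))
E
```

```text
turn [ 0.7 -1.   0.2] shift [  4.9   5.9 -82. ] t 16.15 pos [515.1  44.1 139. ] F [ 0.9  0.6 -1.5] w 15.4 q [ 0.4   0.3  -0.38  0.   -0.91  1.72]
```

Call:
arm_command:
  increments:
    - [[0.7,-1,0],[3,3,-30],1]
    - [[0.7,-1,0],[4,4,-55],1]
    - [[0.7,-1,0],[4,4,-70],1]
    - [[0.7,-1,0],[4,4,-78],1]
    - [[0.7,-1,0],[4,4,-80],1]

```text
clock: 16.65
position: [518.8, 47.9, 58.4]
ee_rot: [0.682, 0.195, -0.678, 0.193]
contact_force: [-0.3, -0.2, -0.9]
gripper_width: 15.5
```

Call:
arm_command:
  increments:
    - [[0,0,0],[0,0,-1],1]
    - [[0,0,0],[0,0,-2],1]
    - [[0,0,0],[0,0,-2.5],1]
    - [[0,0,0],[0,0,-3],1]
    - [[0,0,0],[0,0,-3],1]

```text
clock: 17.15
position: [518.9, 48.0, 55.7]
ee_rot: [0.682, 0.195, -0.678, 0.193]
contact_force: [-0.7, -0.0, -1.8]
gripper_width: 15.4
```

```bash
python3 - <<'E'
from h import *
plan(212,-0.4,(520,50,54.8))
E
```

```text
turn [-0.  -0.1  0.2] shift [ 1.1  2.  -0.9] t 17.15 pos [518.9  48.   55.7] F [-0.7 -0.  -1.8] w 15.4 q [ 0.4   0.41 -0.47 -0.   -0.69  1.73]
```

Call:
arm_command:
  increments:
    - [[0,0,0],[0,0,-0.5],1]
    - [[0,0,0],[0,0,-1],1]
    - [[0,0,0],[0,0,-1.3],1]
    - [[0,0,0],[0,0,-1.3],1]
    - [[0,0,0],[0,0,-1.3],1]

```text
clock: 17.65
position: [518.9, 48.0, 54.7]
ee_rot: [0.682, 0.195, -0.678, 0.193]
contact_force: [-1.2, -0.6, 2.3]
gripper_width: 15.3
```

Table contact now (+2.3 N upward). I'll release, wait, then rise straight up.

Call:
arm_command:
  increments:
    - [[0,0,0],[0,0,0],0.5]
    - [[0,0,0],[0,0,0],0]
    - [[0,0,0],[0,0,0],0]
    - [[0,0,0],[0,0,0],0]
    - [[0,0,0],[0,0,0],0]

```text
clock: 18.15
position: [519.0, 48.0, 54.6]
ee_rot: [0.682, 0.195, -0.678, 0.193]
contact_force: [-0.7, -0.0, 0.0]
gripper_width: 84.7
```

Call:
arm_command:
  increments:
    - [[0,0,0],[0,0,0],0]
    - [[0,0,0],[0,0,15],0]
    - [[0,0,0],[0,0,45],0]
    - [[0,0,0],[0,0,85],0]
    - [[0,0,0],[0,0,125],0]

```text
clock: 18.65
position: [518.5, 47.8, 180.6]
ee_rot: [0.682, 0.195, -0.678, 0.193]
contact_force: [0.8, 0.2, -0.7]
gripper_width: 85.6
```

Call:
arm_command:
  increments:
    - [[0,0,0],[-15,-15,20],0]
    - [[0,0,0],[-30,-50,30],0]
    - [[0,0,0],[-40,-90,40],0]
    - [[0,0,0],[-50,-130,40],0]
    - [[0,0,0],[-50,-130,40],0]

```text
clock: 19.15
position: [467.0, -85.2, 221.1]
ee_rot: [0.682, 0.193, -0.679, 0.192]
contact_force: [-0.4, -0.5, -0.3]
gripper_width: 85.2
```

```bash
python3 - <<'E'
from h import *
s,_=imaging.get_image("scene"); t,dt=imaging.get_image("top")
cv2.imwrite("pics/f.png",np.hstack([cv2.resize(s[130:370,290:550],(400,370)),cv2.resize(t[180:310,140:340],(400,260),interpolation=cv2.INTER_CUBIC) if 0 else cv2.resize(t[150:310,140:313],(400,370))]))
P=cloud(cam("top"),dt); g=P[(P[...,2]>85)&(P[...,2]<108)&(np.hypot(P[...,0]-519,P[...,1]-48)<30)]
print("grip top",len(g),np.median(g,0).round(1)); st=readout.read_state(); print(st["clock"],st["position"],st["gripper_width"],st["contact_force"])
E
```

```text
grip top 0 [nan nan nan]
19.25 [468.20537645 -82.93291385 220.8017614 ] 85.04337426854714 [-0.32589866  0.32915228  0.0589731 ]
  return _methods._mean(a, axis=axis, dtype=dtype,
  ret = um.true_divide(
```

View pics/f.png

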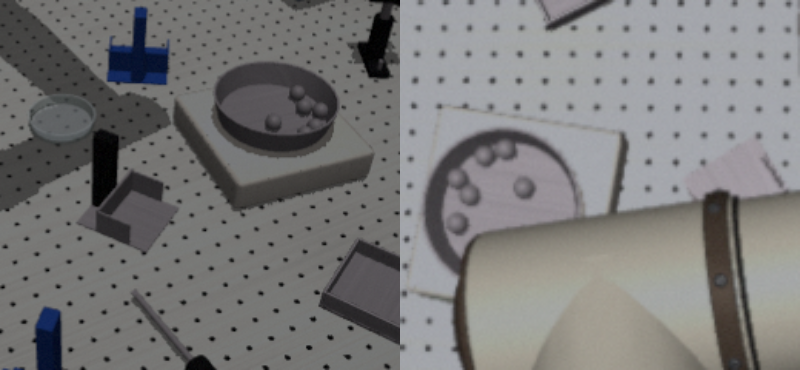

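Left panel: the scoop stands upright on the table at about (120,205), clear of the gripper. Right panel: all six balls are in the pan, near (455–525, 150–225). The arm hid the grip in the top view, which is why that depth check found nothing. I'll hand in.

```bash
python3 -c "
from bench import arm
print(arm.job_done())"
```

```text
the job is handed in; nothing more can be done
None
```

The job is handed in: all six balls are in the pan, and the scoop stands upright on the table, released. It took about 19 s of the 61 s allowed.

- **What I did:** I scooped all six balls off the tray floor, turned the scoop half round, and tipped it about 50° with its lip low over the pan. I then set it down on clear table at about (519, 48) and let go. The half turn was needed because an empty test tilt with the mouth facing the robot ran joint 5 to its limit.
- **Last checks that passed:** The final top view shows six balls in the pan, and the scene view shows the scoop upright with the gripper well clear. No contact on the pan showed in the force readings, and the largest reading in the job was about 9 N (lip against the tray wall).
- **Check that failed:** The last depth check of the grip's position found nothing, because the arm hid the scoop in the top view. Its standing upright is confirmed only by the scene picture and by the table contact felt before release.

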